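# Demould an ear-piece casting and set it on the trimming stand

## Robot

A 7-joint arm with a two-finger parallel gripper is mounted at the origin on a cart in front of the work surface, level with it; the furniture and walls round the work are solid. World frame = base frame: x ahead of the robot, y to its left, z up, the work surface at z = 0. Lengths are in m, angles in rad, forces in N, time in s.
With the tool pointing down it reaches from about 0.35 to 0.9 m from the base axis. Payload 8.1 kg.
Tool frame: the origin (TCP) lies midway between the tips of the shut fingers; the grasp point (between the pads) lies 19 mm behind it; x points along the fingers, z is the direction in which the jaws open and shut, and the axes are right-handed (so a half turn about x gives the same grasp; the last joint's range is limited). The gripper opens to 92 mm and grips with 3 to 60 N. Pads are 19 mm wide; open, the fingers measure 130 mm over their backs; the gripper's body (75 mm by 190 mm) begins 47 mm behind the grasp point.
Start: joints at [-1.313, 0.434, 0.025, 1.573, -0.012, 1.134, -0.075], TCP at [0.221, 0.585, 0.227] pointing down, gripper open.
Joint ranges: [-2.62, 2.62], [-0.44, 2.09], [-1.27, 1.32], [0.08, 2.57], [-1.32, 4.46], [0.12, 2], [-2.74, 2.74]. Speed limits (rad/s): [2.22, 2.22, 3.01, 3.01, 3.14, 3.14, 3.14].

## Interface

Orientations are given as a rotation vector (axis times angle).
In Python, from cell import arm, optics, finder gives the robot as it stands.
- The arm moves only by the tool send_rows, never from a script. Its argument "rows" is a list that holds one entry, the list of rows, each a list of 7 numbers: the shift along the tool's x, y, z in mm, then the turn, a rotation vector about the tool's x, y, z in degrees, then the opening in per cent of the stroke, from 0 (shut) to 100 (fully open). A call has exactly 8 rows; each row is the pose to reach, as a shift and turn from the pose commanded when the call began, along the tool's axes at that moment; what a row does not reach only later rows make up. A row lasts 1/10 s, in which the tool goes at most 50 mm and 8.59 degrees, less where a joint would pass 70% of its speed; a pose out of reach is approached as far as the arm can. A call with a gripper value outside its range is refused whole. The fingers move at their own pace and stop on an object; "grip_force" is the grip in N (left out, the last holds). Time passes only in rows, so rows that repeat a pose let the fingers close, or fill a call up. It gives the time, the measured TCP pose, the force and the opening at its end, in the units of the state.
- arm.observe(): the state, without advancing time (a new reading comes with each control period).
- optics.get_image(name): name is "scene" or "top" or "wrist"; returns (picture, depth): 384x512x3 uint8, red, green, blue; 384x512 float32, m along the optical axis (not along the pixel's ray), 0 where there is no reading.
- optics.get_calibration(name): a dict with "camera_matrix" (3x3 intrinsics, pixels), "position" and "orientation" of the camera in the world; the wrist camera has in their place "T_tool_cam" (4x4, takes a point from camera to tool coordinates, whose origin is the TCP and whose axes are the tool frame's). Camera axes: x right, y up, looking along -z (the intrinsics and any distortion apply to the point x, -y, -z); pixel columns grow to the right and rows downward; lengths in m; the calibration is good to about 2 mm. A picture is of the moment at which its call begins: read the wrist's pose just before it. get_calibration takes no time and is no camera call.
- arm.sign_off(): hands the job in, once; it reports no verdict.
Trained networks look in the newest picture that a camera, given by its name, has taken for a name from the list of things; names that differ only in an ending like _2 or _b are one class to them, and where a whole thing is asked for, a point or a joint stands for the part that bears it (a point fixed in the world has none). Each returns a list of dicts, best first, with "confidence" (0 to 1); they miss things now and then, are a little off and sometimes report something else, mostly with a low value. They report only what shows in the picture. A call takes as long as a camera call. They do not tell look-alikes from the thing itself.
- finder.search_frame(camera, thing): "bbox" ([left, top, width, height] in pixels, round what is visible of it).
- finder.regions_of(camera, thing): "region" (384x512 bool, what is visible of it) and "bbox" ([left, top, width, height] in pixels, round what is visible of it).
- finder.place_of(camera, thing): "xy" ([column, row] in pixels: a listed point, or the origin of a listed thing).
The state is a dict: "clock": time; "joints": joint angles; "dq": joint speeds; "joint_efforts": joint torques, N m; "position": TCP position; "ee_rot": TCP orientation; "force": force on the tool from outside, world axes, zero at the start; "ft_torque": the same for the moment, N m; "width": opening from 0.0 (shut) to 1.0 (fully open).
Only numpy, scipy, OpenCV 4.12 (cv2) and the standard library are available. Lean on these libraries where they do the work, as an engineer would, in place of code of your own. Each camera call takes 0.05 s, during which the arm holds its last target.

## Task

Swing the lid of the aluminium casting flask up and over past vertical so that it stays open by itself, and lift the white ear-piece casting out by its long sides. Set it upright on the bare tabletop well clear of the flask and let go, then take it again by its two ends and lower it gently, without dropping it, fully down into the channel of the trimming stand, nose in the narrow end. Leave the lid open and everything else on the table where it is.

Things in the scene. Friction and masses are not known exactly. Their poses are not given: they have to be found in the camera images.
- flask: Bare aluminium clamshell casting flask, fixed, 100 (x) x 96 (y) x 37 mm without lid. Origin: centre of underside, z up. Hinge along its y axis at the +x edge (x = +50, z = 38 mm). The casting lies in its cavity, frame parallel to the flask's, nose to +x, origin over the flask's, underside at z = 12, top at 36 mm. Walls up to z = 37 stand 1.5 mm off its two ends: no grip there.
- grip_slot (a point): Point of the flask at x = -9, y = 0, z = 12 mm, below the middle of the casting's body. A slot 39 mm wide (flask x -28.5 to +10.5) runs across the flask here and out at both sides (y), so fingers can come down on both long sides of the casting. Slot floor z = 12 mm; a low lip 15.5 to 19.5 mm either side of the middle rises to z = 18 mm.
- flask_lid (a joint): Lid angle in rad: 0 closed, 1.57 upright, stop at 1.95. Free hinge, no spring: the 0.2 kg lid falls shut before vertical and rests open on its stop past vertical. Plate 100 x 96 x 10 mm, from the hinge towards the flask's -x.
- lid_bar (a point): Middle of the lid's handle bar: round steel bar 10 mm thick, 62 mm long, parallel to the hinge, on two arms (52 mm free between them), 40 mm out from the lid's free edge (35 mm free gap). Closed: at flask x = -90 mm, 43 mm above the table. 140 mm from the hinge line, 5 mm above the lid's underside. It turns easily between finger pads. Axes are the lid's: y along the bar.
- lid_hinge (a point): Middle of the hinge line, 38 mm above the table. Axes turn with the lid; y along the hinge line. Opening turns the lid about +y: the bar goes up and over towards the flask's +x.
- casting: White rigid ear-piece casting, 54 mm long (x), 24 mm high, 45 g. Origin: centre of its length and width on its flat underside; z up. Body from x = -27 to +9 mm, 28 mm wide (y); nose from x = +9 to +27 mm, 16 mm wide. Both end faces are flat.
- nose_tip (a point): Middle of the casting's nose end face (x = +27 mm, 12 mm above its underside).
- stand: Steel trimming stand, fixed: foot plate 64 (x) x 84 (y) x 8 mm, on it a pedestal 36 x 48 mm with a channel along x, floor 28 mm above the table. Origin: centre of underside, z up. Right place for the casting: origin over the stand's, underside on the channel floor, nose towards +x. It then overhangs both open ends by 7 mm and is held by its end faces (54 mm apart) as it goes in.
- channel_floor (a point): Middle of the channel floor, axes as the stand's. Walls from x = -20 to +12 mm, 34 mm apart, rise 30 mm, then flare outwards to about 45 mm apart at 40 mm over the floor; from x = +12 to +20 mm lips 18 mm high narrow the channel to 22 mm: only the nose passes. The walls leave no room for fingers at the casting's long sides.
- dressing_jar: Bystander: round stainless jar with lid, 119 mm across, 87 mm high, loose; origin centre of underside. Leave alone.
- specula_tub: Bystander: round tub with lid, 70 mm across, 60 mm high, loose; origin centre of underside. Leave alone.
- battery: Bystander: battery cell standing on end beside the trimming stand, 14 mm across, 50 mm high, loose, easily toppled; origin centre of underside.
- tuning_fork: Bystander: tuning fork lying flat at the left, 172 (x) x 26 x 9 mm, loose; origin at mid length. Also at the left, fixed: audiometer (y above 0.44, x below 0.67), pump bottle 217 mm high at (0.66, 0.40), kidney dish 43 mm high over x 0.72 to 0.88, y 0.0 to 0.28.
- otoscope: Bystander: otoscope lying at the right edge, 203 (x) x 37 x 54 mm, loose; origin at mid length.
- forceps: Bystander: forceps lying flat at the back right, 150 (x) x 14 x 5 mm, loose; origin at mid length. Fixed at the right: red parts case at (0.85, -0.20), tall cabinet beyond y = -0.48. The tabletop (z = 0) ends at x = 0.28 and y = -0.42.
Not all that is in view belongs to the job. There is more than one size of the stand; the job needs the larger.

How it is judged:
On the way, in this order (a step that is already met when the one before it is completed fails the run):
1. the lid stands open past vertical by itself (over 1.7 rad) and is not touched (value of joint flask_lid above 1.7 rad and contact force between the fingers and flask below 0.1 N), for 0.2 s.
2. the casting stands upright on the tabletop, origin more than 0.1 m from the flask's, and is let go (height (world z) of casting below 0.005 m and angle between casting's own z axis and vertical below 0.1 rad and horizontal distance between casting and flask above 0.1 m and contact force between the fingers and casting below 0.1 N), for 0.2 s.
At the end, for the whole second after the job is handed in: The casting rests on the channel floor of the stand (underside within 4 mm), upright within 0.1 rad, its origin within -10 to +6 mm along and 6 mm across the channel's middle, nose towards the narrow end, at rest, while the flask lid still stands open beyond 1.7 rad (x of casting in the frame of stand between -0.01 and 0.006 m and y of casting in the frame of stand between -0.006 and 0.006 m and z of casting in the frame of stand between 0.024 and 0.032 m and angle between casting's own z axis and vertical below 0.1 rad and x of nose_tip in the frame of stand above 0.015 m and value of joint flask_lid above 1.7 rad and linear speed of casting below 0.02 m/s); the robot touches nothing.
It fails at once if the casting is dropped into the stand (over 0.45 m/s within 30 mm of the floor of its channel) (horizontal distance between casting and stand below 0.03 m and z of casting in the frame of stand below 0.058 m and linear speed of casting above 0.45 m/s).
It fails at once if a bystander is moved more than 25 mm or the battery toppled (distance of any of dressing_jar, specula_tub, battery, tuning_fork, otoscope, forceps from where it was at the start of the episode above 0.025 m or angle between battery's own z axis and vertical above 0.5 rad).
It also fails if it takes over 72 s, if anything falls off the work surface, if the arm or the gripper's body presses on something with over 40 N, if the wrist force passes 120 N, or if a joint passes its speed limit or range.

## Working session

There is one attempt and no reset: what is moved stays moved. The work goes in short steps, Python scripts to look and compute and a tool call to move; the robot and the scene stay as the last step left them, time stands still between calls to the robot, and variables do not carry over. Pictures are saved under pics/ and viewed, and the job is handed in when it is done.

Besides the shell and the picture viewer there is one more tool, called after "Emit:" as a command line: name --argument value ..., lists and objects as JSON in quotes. send_rows: Moves the arm, as the interface text tells. Its arguments: {"type":"object","properties":{"rows":{"type":"array"},"grip_force":{"type":"number"}},"required":["rows"]}

```bash
ls; mkdir -p pics; python3 - <<'E'
from cell import arm, optics, finder
import cv2
s=arm.observe(); print(s)
for n in ["scene","top"]:
    im,d=optics.get_image(n); cv2.imwrite(f"pics/{n}0.png",im[:,:,::-1]); c=optics.get_calibration(n); print(n,c)
    import numpy as np
    np.savez(f"{n}0.npz",im=im,d=d)
print(optics.get_calibration("wrist"))
E
```

```text
pics
{'clock': 0.0, 'joints': array([-1.31261559,  0.43521726,  0.02496816,  1.57409739, -0.0116022 ,
        1.13398195, -0.07511112]), 'dq': array([ 0.000771  , -0.00064874,  0.00114975, -0.00091447,  0.0008877 ,
        0.00162021,  0.00022669]), 'joint_efforts': array([-1.97175827e-04, -6.67846155e+01,  9.84574556e-01, -3.14482570e+01,
       -6.07620575e-02,  4.26762085e-02,  2.03870422e-04]), 'position': array([0.22049909, 0.58427015, 0.22594835]), 'ee_rot': array([-0.94038831,  1.35981079,  0.93874222]), 'force': array([-0.3593465 ,  0.33027341, -0.74851769]), 'ft_torque': array([-0.06345385, -0.02593468,  0.04059665]), 'width': 1.001453449319202}
scene {'camera_matrix': array([[463.89729402,   0.        , 254.84582028],
       [  0.        , 463.89729402, 195.16651147],
       [  0.        ,   0.        ,   1.        ]]), 'position': array([0.60380728, 0.65181402, 1.17017199]), 'orientation': array([0.03196219, 0.83296333, 2.96317937])}
top {'camera_matrix': array([[378.086741  ,   0.        , 250.27783939],
       [  0.        , 378.086741  , 192.54591214],
       [  0.        ,   0.        ,   1.        ]]), 'position': array([ 0.45957947, -0.00627856,  1.18956716]), 'orientation': array([ 0.08606706, -0.05004395, -1.57519816])}
{'camera_matrix': array([[328.58335403,   0.        , 258.95426054],
       [  0.        , 328.58335403, 193.51541656],
       [  0.        ,   0.        ,   1.        ]]), 'T_tool_cam': array([[ 6.67629975e-04,  2.84206651e-01, -9.58762814e-01,
        -1.58594154e-01],
       [ 2.66273430e-04,  9.58762943e-01,  2.84206875e-01,
         7.68920429e-02],
       [ 9.99999742e-01, -4.45038092e-04,  5.64422200e-04,
        -4.58280894e-04],
       [ 0.00000000e+00,  0.00000000e+00,  0.00000000e+00,
         1.00000000e+00]])}
```

View pics/scene0.png

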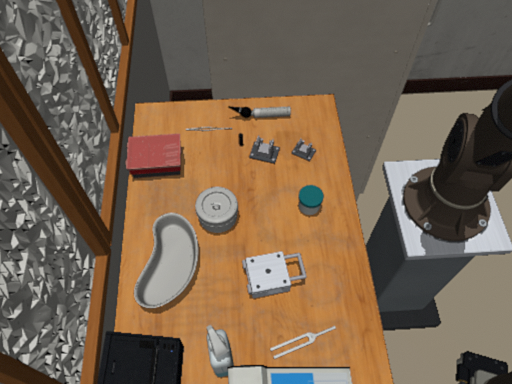

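View pics/top0.png

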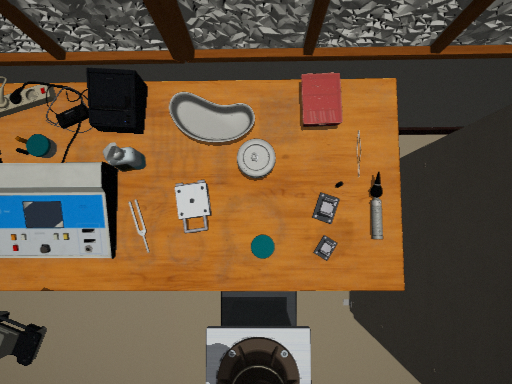

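The scene picture shows the flask at (270,272) with its bar at (297,268). In the top view the flask is at (192,200), the larger stand at (326,208), the small one at (326,247) and the battery at (339,184). Next I measure these from depth.

```bash
cat > h.py <<'E'
import numpy as np, cv2
from scipy.spatial.transform import Rotation as R
from cell import arm, optics, finder
def pose():
    s=arm.observe(); T=np.eye(4); T[:3,:3]=R.from_rotvec(s["ee_rot"]).as_matrix(); T[:3,3]=s["position"]; return T,s
def camT(n,Tt=None):
    c=optics.get_calibration(n)
    if n=="wrist": return c["camera_matrix"],Tt@c["T_tool_cam"]
    T=np.eye(4); T[:3,:3]=R.from_rotvec(c["orientation"]).as_matrix(); T[:3,3]=c["position"]; return c["camera_matrix"],T
def cloud(n,d,Tt=None):
    K,T=camT(n,Tt); v,u=np.mgrid[0:384,0:512]
    P=np.stack([(u-K[0,2])/K[0,0]*d,-(v-K[1,2])/K[1,1]*d,-d],-1)
    return P@T[:3,:3].T+T[:3,3]
def proj(n,p,Tt=None):
    K,T=camT(n,Tt); q=(np.asarray(p)-T[:3,3])@T[:3,:3]
    return np.stack([K[0,2]+K[0,0]*q[...,0]/-q[...,2],K[1,2]-K[1,1]*q[...,1]/-q[...,2]],-1)
def take(n,name):
    T,s=pose(); im,d=optics.get_image(n); cv2.imwrite(f"pics/{name}.png",im[:,:,::-1]); np.savez(name+".npz",im=im,d=d,T=T); return im,d,T
E
python3 - <<'E'
from h import *
for n in ["top","scene"]:
    z=np.load(n+"0.npz"); P=cloud(n,z["d"])
    tz=P[(np.abs(P[...,0]-.5)<.2)&(np.abs(P[...,1])<.3)]
    print(n,"table z",np.median(tz[tz[:,2]<.02][:,2]))
    def grp(b,lo,hi,nm):
        m=(P[...,0]>b[0])&(P[...,0]<b[1])&(P[...,1]>b[2])&(P[...,1]<b[3])&(P[...,2]>lo)&(P[...,2]<hi)
        q=P[m]; 
        if len(q)<5: print(nm,len(q));return
        r=cv2.minAreaRect((q[:,:2]*1000).astype(np.float32)); print(nm,len(q),"med",q.mean(0).round(4),"rect",np.round(r[0],1),np.round(r[1],1),round(r[2],1),"z",np.percentile(q[:,2],[5,50,95]).round(4))
    z0=0
    for nm,px in dict(flask=(192,200),stand=(326,208),small=(326,247),batt=(339,184),jar=(256,158),tub=(262,246)).items():
        if n=="top":
            c=P[px[1],px[0]]; print(nm,c.round(3))
    if n=="top": C={k:P[v[1],v[0]] for k,v in dict(flask=(192,200),stand=(326,208),small=(326,247),batt=(339,184),jar=(256,158),tub=(262,246)).items()}
    for k,c in C.items():
        r=.1 if k=="flask" else .08 if k=="jar" else .045 if k in("stand","tub","small") else .02
        grp((c[0]-r,c[0]+r,c[1]-r,c[1]+r),.02,.1,k)
E
```

```text
top table z 0.0009180803964334849
flask [0.537 0.197 0.046]
stand [ 0.511 -0.211  0.03 ]
small [ 0.393 -0.21   0.02 ]
batt [ 0.583 -0.248  0.05 ]
jar [0.66  0.002 0.073]
tub [ 0.399 -0.015  0.063]
flask 1278 med [0.5292 0.1952 0.0479] rect [519.6 195. ] [155.6  96.2] 7.7 z [0.0428 0.0483 0.052 ]
stand 229 med [ 0.5148 -0.2133  0.0411] rect [ 513.5 -214.2] [40.5 49.3] 70.2 z [0.0254 0.0321 0.067 ]
small 123 med [ 0.3923 -0.2096  0.0327] rect [ 391.2 -210. ] [31.  37.6] 57.2 z [0.0209 0.0254 0.0525]
batt 27 med [ 0.5841 -0.2519  0.0431] rect [ 584.6 -253.3] [12.3 12.5] 24.6 z [0.0234 0.0479 0.0524]
jar 1236 med [0.663  0.0034 0.0687] rect [677.    6.8] [145.9 115.7] 17.4 z [0.0549 0.0697 0.0754]
tub 448 med [ 0.3984 -0.0159  0.0614] rect [397.  -16.1] [68.1 68. ] 89.8 z [0.0577 0.0615 0.0647]
scene table z -3.07046524781196e-05
flask 1755 med [0.533  0.2022 0.0465] rect [521.6 196.2] [155.2  99. ] 8.3 z [0.0394 0.0473 0.0511]
stand 239 med [ 0.517  -0.2087  0.0399] rect [ 514.9 -211.3] [45.5 50.1] 71.6 z [0.023  0.0334 0.0668]
small 125 med [ 0.3943 -0.2059  0.0331] rect [ 392.5 -207.1] [32.7 38.7] 55.7 z [0.0208 0.0295 0.0498]
batt 40 med [ 0.5863 -0.2489  0.0394] rect [ 585.6 -250.4] [15.  15.3] 45.0 z [0.0248 0.0403 0.0516]
jar 1523 med [0.6665 0.0143 0.064 ] rect [679.8   8.2] [147.4 117.7] 15.2 z [0.033  0.0674 0.0743]
tub 542 med [ 0.4018 -0.0076  0.056 ] rect [400.8 -13.1] [72.4 68. ] 84.5 z [0.0295 0.0598 0.0635]
```

```bash
python3 - <<'E'
from h import *
for n in ["top","scene"]:
    optics.get_image(n)
    for t in ["flask","lid_bar","lid_hinge","stand","channel_floor","battery"]:
        r=finder.place_of(n,t)
        K,T=camT(n)
        for e in r[:2]:
            u,v=e["xy"]; ray=T[:3,:3]@np.array([(u-K[0,2])/K[0,0],-(v-K[1,2])/K[1,1],-1])
            h={"flask":0,"lid_bar":.043,"lid_hinge":.038,"stand":0,"channel_floor":.028,"battery":0}[t]
            p=T[:3,3]+ray*(h-T[2,3])/ray[2]
            print(n,t,round(e["confidence"],2),np.round(e["xy"],1),p.round(4))
E
for n in top0 scene0; do python3 -c "
import cv2
i=cv2.imread('pics/$n.png')
a=i[150:270,160:360] if '$n'=='top0' else i[80:310,170:350]
cv2.imwrite('pics/${n}c.png',cv2.resize(a,None,fx=600/a.shape[0] if '$n'!='top0' else 4,fy=600/a.shape[0] if '$n'!='top0' else 4,interpolation=cv2.INTER_CUBIC)[:600])"; done
```

```text
top flask 0.72 [197.5 200.2] [0.5397 0.1879 0.    ]
top lid_bar 0.87 [193.  226.8] [0.4561 0.194  0.043 ]
top lid_hinge 0.87 [191.6 188.2] [0.5742 0.2002 0.038 ]
top stand 0.73 [325.7 246. ] [ 0.3947 -0.2128  0.    ]
top stand 0.6 [327.4 204.9] [ 0.5225 -0.2209  0.    ]
top channel_floor 0.89 [327.3 245.1] [ 0.3989 -0.2129  0.028 ]
top channel_floor 0.86 [329.1 209. ] [ 0.5084 -0.2208  0.028 ]
top battery 0.52 [334.6 184.6] [ 0.5863 -0.2449  0.    ]
scene flask 0.82 [269.5 278.1] [0.5312 0.2    0.    ]
scene lid_bar 0.88 [302.9 264.5] [0.4438 0.185  0.043 ]
scene lid_hinge 0.75 [247.8 277.2] [0.5892 0.2086 0.038 ]
scene stand 0.81 [303.8 150.5] [ 0.3885 -0.2149  0.    ]
scene stand 0.71 [264.8 153.1] [ 0.5116 -0.2127  0.    ]
scene channel_floor 0.79 [265.  149.5] [ 0.5121 -0.2057  0.028 ]
scene channel_floor 0.68 [302.6 149.2] [ 0.3967 -0.1994  0.028 ]
scene battery 0.56 [239.9 147.7] [ 0.5883 -0.2388  0.    ]
```

View crops.

View pics/top0c.png

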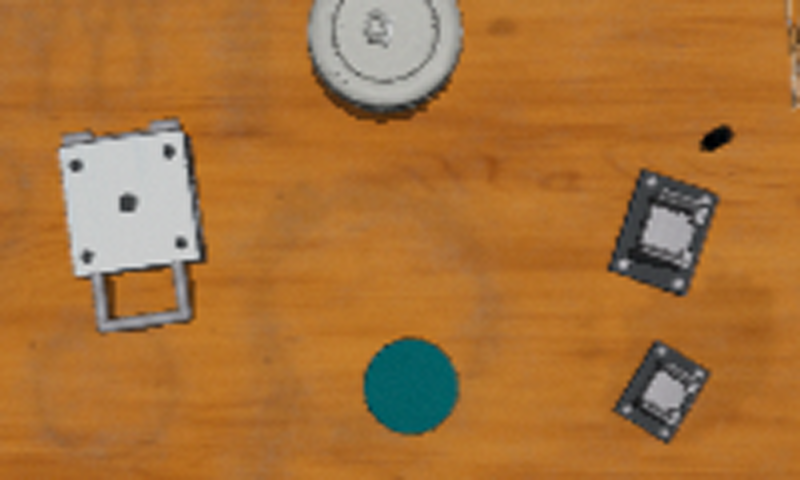

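View pics/scene0c.png

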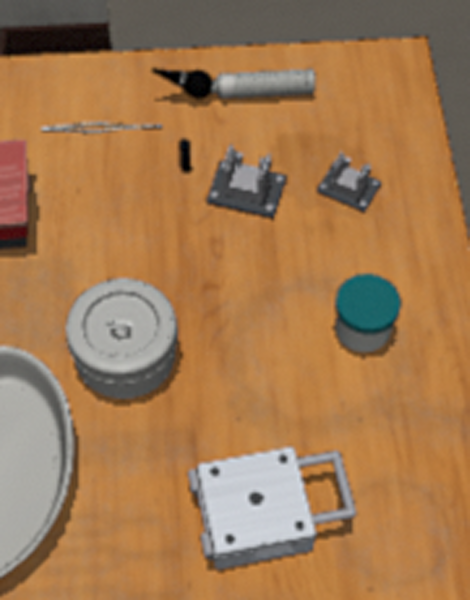

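```bash
cat >> h.py <<'E'
def Rdown(yaw): # tool z horizontal at yaw(deg), x down
    a=np.radians(yaw); z=np.array([np.cos(a),np.sin(a),0]); x=np.array([0,0,-1.]); return np.stack([x,np.cross(z,x),z],1)
def rel(p,Rt,T=None):
    if T is None: T,_=pose()
    t=(np.asarray(p)-T[:3,3])@T[:3,:3]*1000; r=R.from_matrix(T[:3,:3].T@Rt).as_rotvec(degrees=True)
    return t.round(1),r.round(2)
def zyaw(T): return np.degrees(np.arctan2(T[1,2],T[0,2]))
E
python3 - <<'E'
from h import *
T,s=pose(); print(T.round(3),zyaw(T))
for y in (8,-172): print(rel([.45,.188,.2],Rdown(y)))
z=np.load("top0.npz"); P=cloud("top",z["d"])
for n in["top","scene"]:
    z=np.load(n+"0.npz"); P=cloud(n,z["d"]).reshape(-1,3)
    u=np.array([np.cos(.137),np.sin(.137)]); c=np.array([.5376,.198]); q=P[:,:2]-c; a=q@u; b=q@[-u[1],u[0]]
    m=(P[:,2]>.025)&(P[:,2]<.06)&(np.abs(b)<.06)&(a<-.08)&(a>-.11); print(n,"bar",a[m].mean(),b[m].mean(),m.sum(),a[m].min(),a[m].max(),b[m].min(),b[m].max(),P[m,2].max())
    m=(P[:,2]>.025)&(P[:,2]<.06)&(np.abs(b)<.06)&(a>-.06)&(a<.07); print("plate",a[m].min(),a[m].max(),b[m].min(),b[m].max())
E
```

```text
[[ 0.    -0.936  0.353  0.221]
 [ 0.     0.353  0.936  0.585]
 [-1.    -0.     0.     0.227]
 [ 0.     0.     0.     1.   ]] 69.32210909392032
(array([  26.7, -354.7, -290.2]), array([61.32,  0.  , -0.  ]))
(array([  26.7, -354.7, -290.2]), array([-118.68,    0.  ,    0.  ]))
top bar -0.0897803422621443 -0.0012880631220773384 95 -0.09601410409667739 -0.08069822938481352 -0.03607951512247677 0.035439128631956224 0.05340574794500541
plate -0.05985295468556733 0.05947626437937939 -0.04874627754156924 0.04751707658516074
scene bar -0.08771370843150171 0.00211513274935628 112 -0.09376248764067623 -0.08029501522938888 -0.03553323205253145 0.03676758878582853 0.05082739420313609
plate -0.05976604814285703 0.061278514634136555 -0.049029984144877164 0.050333130025297275
```

Emit:
send_rows --rows '[[[5,-45,-36,7.7,0,0,30],[10,-90,-72,15.3,0,0,30],[14,-133,-109,23,0,0,30],[17,-177,-145,30.6,0,0,30],[20,-221,-181,38.3,0,0,30],[22,-265,-217,46,0,0,30],[24,-310,-254,53.6,0,0,30],[26.7,-354.7,-290.2,61.3,0,0,30]]]' --grip_force 10

```text
clock: 1.6
position: [0.4211, 0.2374, 0.2029]
ee_rot: [-0.105, 1.567, 0.106]
force: [1.7, -0.1, 0.0]
width: 0.355
```

Emit:
send_rows --rows '[[[0,0,0,0,0,0,30],[0,0,0,0,0,0,30],[0,0,0,0,0,0,30],[0,0,0,0,0,0,30],[0,0,0,0,0,0,30],[0,0,0,0,0,0,30],[0,0,0,0,0,0,30],[0,0,0,0,0,0,30]]]'

```text
clock: 2.4
position: [0.4202, 0.2393, 0.2025]
ee_rot: [-0.11, 1.568, 0.11]
force: [-0.2, 1.0, -0.8]
width: 0.298
```

```bash
python3 - <<'E'
from h import *
im,d,T=take("wrist","w1"); print(T.round(4),zyaw(T),arm.observe()["clock"])
P=cloud("wrist",d,T).reshape(-1,3)
u=np.array([np.cos(.137),np.sin(.137)]); c=np.array([.5376,.198]); q=P[:,:2]-c; a=q@u; b=q@[-u[1],u[0]]
m=(P[:,2]>.025)&(P[:,2]<.06)&(np.abs(b)<.06)&(a<-.08)&(a>-.11); print("bar",a[m].mean(),b[m].mean(),m.sum(),a[m].min(),a[m].max(),b[m].min(),b[m].max(),P[m,2].max())
m=(P[:,2]>.045)&(P[:,2]<.06)&(np.abs(b)<.06)&(a>-.06)&(a<.07); print("plate",a[m].min(),a[m].max(),b[m].min(),b[m].max(),np.median(P[m,2]))
r=cv2.minAreaRect((P[m,:2]*1000).astype(np.float32)); print(r)
E
```

```text
[[-1.000e-04 -1.400e-01  9.902e-01  4.202e-01]
 [-0.000e+00  9.902e-01  1.400e-01  2.393e-01]
 [-1.000e+00 -0.000e+00 -1.000e-04  2.025e-01]
 [ 0.000e+00  0.000e+00  0.000e+00  1.000e+00]] 8.045639484208216 2.45
bar -0.08952157242551087 0.003322626396223005 678 -0.09502322141092867 -0.08061335342469737 -0.034995008728960476 0.03554884408800104 0.050397330452688294
plate -0.059903317492891135 0.055267200854276124 -0.012653370212108385 0.04763078494714567 0.04864660668130416
((532.820068359375, 215.15850830078125), (115.12940979003906, 60.22736358642578), 7.635181427001953)
```

View pics/w1.png

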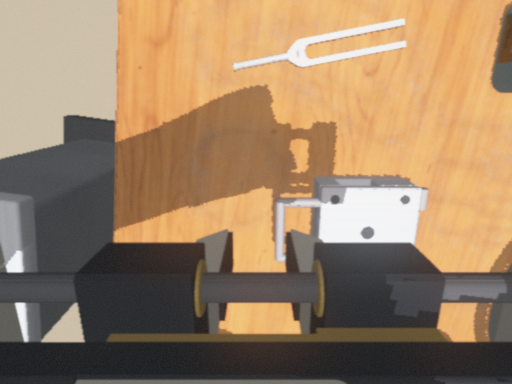

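Emit:
send_rows --rows '[[[10,-30,10,0,0,0,30],[40,-57,20.4,0,0,0,30],[70,-57,20.4,0,0,0,30],[100,-57,20.4,0,0,0,30],[120,-57,20.4,0,0,0,30],[130,-57,20.4,0,0,0,30],[130,-57,20.4,0,0,0,30],[130,-57,20.4,0,0,0,30]]]'

```text
clock: 3.25
position: [0.449, 0.1857, 0.0732]
ee_rot: [-0.11, 1.567, 0.11]
force: [-0.3, -0.1, 0.7]
width: 0.302
```

```bash
python3 - <<'E'
from h import *
im,d,T=take("wrist","w2"); print(zyaw(T)); print(rel([.4484,.1857,.024],Rdown(7.8)))
g=T[:3,3]+T[:3,0]*-.019
print(proj("wrist",np.array([[.4484,.1857,.043],T[:3,3]]),T))
E
```

```text
8.020454459125409
(array([49.5, -0.1, -1. ]), array([ 0.23,  0.09, -0.04]))
[[258.53939765 225.07248585]
 [259.56682899 246.68447004]]
```

View pics/w2.png

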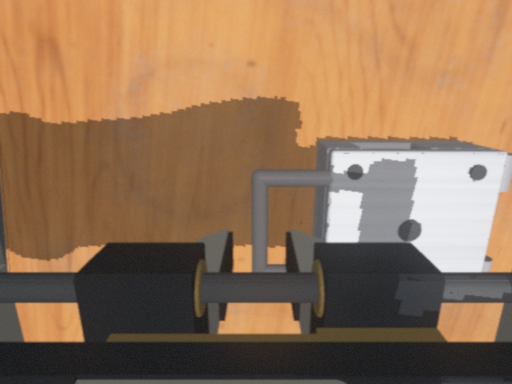

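The bar (column 260, rows 172–270) lies midway between the fingers, so I go down and close.

Emit:
send_rows --rows '[[[20,0,-0.5,0,0,0,30],[38,0,-0.5,0,0,0,30],[49,0,-0.5,0,0,0,30],[49,0,-0.5,0,0,0,30],[49,0,-0.5,0,0,0,5],[49,0,-0.5,0,0,0,5],[49,0,-0.5,0,0,0,5],[49,0,-0.5,0,0,0,5]]]' --grip_force 15

```text
clock: 4.1
position: [0.4494, 0.1859, 0.0243]
ee_rot: [-0.109, 1.565, 0.111]
force: [3.6, 0.2, 2.1]
width: 0.101
```

```bash
python3 - <<'E'
from h import *
T,s=pose(); print(T.round(4),s["force"],s["width"]*92)
u=T[:3,2]
# arc, r=.140
for k in range(0,17):
    th=min(k*1.87/15,1.87); 
    print(k,round(th,2),"up(-x)",round(-(140*np.sin(th)+5*(np.cos(th)-1)),1)," z",round(140*(1-np.cos(th))+5*np.sin(th),1))
E
```

```text
[[ 2.700e-03 -1.394e-01  9.902e-01  4.494e-01]
 [ 1.100e-03  9.902e-01  1.394e-01  1.859e-01]
 [-1.000e+00  7.000e-04  2.800e-03  2.430e-02]
 [ 0.000e+00  0.000e+00  0.000e+00  1.000e+00]] [3.60731388 0.24124125 2.14034919] 9.293355122244211
0 0.0 up(-x) -0.0  z 0.0
1 0.12 up(-x) -17.4  z 1.7
2 0.25 up(-x) -34.4  z 5.6
3 0.37 up(-x) -50.8  z 11.5
4 0.5 up(-x) -66.3  z 19.4
5 0.62 up(-x) -80.8  z 29.2
6 0.75 up(-x) -93.9  z 40.8
7 0.87 up(-x) -105.5  z 53.8
8 1.0 up(-x) -115.3  z 68.2
9 1.12 up(-x) -123.3  z 83.8
10 1.25 up(-x) -129.3  z 100.2
11 1.37 up(-x) -133.2  z 117.2
12 1.5 up(-x) -135.0  z 134.5
13 1.62 up(-x) -134.6  z 152.0
14 1.75 up(-x) -132.0  z 169.2
15 1.87 up(-x) -127.3  z 186.0
16 1.87 up(-x) -127.3  z 186.0
```

Emit:
send_rows --rows '[[[-17.4,0,1.7,0,0,0,5],[-34.4,0,5.6,0,0,0,5],[-50.8,0,11.5,0,0,0,5],[-66.3,0,19.4,0,0,0,5],[-80.8,0,29.2,0,0,0,5],[-93.9,0,40.8,0,0,0,5],[-105.5,0,53.8,0,0,0,5],[-115.3,0,68.2,0,0,0,5]]]'

```text
clock: 4.9
position: [0.5159, 0.1949, 0.1394]
ee_rot: [-0.11, 1.568, 0.11]
force: [3.0, -0.3, -7.6]
width: 0.1
```

```bash
python3 - <<'E'
from h import *
T,s=pose(); p0=np.array([.4489,.1858,.0243]); d=T[:3,3]-p0; print(d@[.9902,.1394,0],d[2],d@[-.1394,.9902,0],s["force"],s["width"])
im,d,T=take("scene","s1")
cv2.imwrite("pics/s1c.png",cv2.resize(im[180:340,180:380,::-1],None,fx=3,fy=3))
E
```

```text
0.06758632675761557 0.1150509156466311 -0.0003370147963748514 [ 2.98169303 -0.25063907 -7.61814573] 0.10033262464621845
```

View pics/s1c.png

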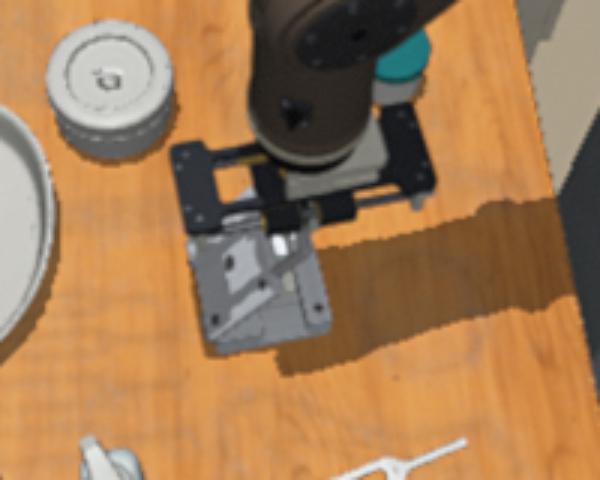

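The lid is at about 57° in the gripper and the white casting shows under it. I continue the arc.

Emit:
send_rows --rows '[[[-8,0,15.6,0,0,0,5],[-14,0,32,0,0,0,5],[-17.9,0,49,0,0,0,5],[-19.7,0,66.3,0,0,0,5],[-19.3,0,83.8,0,0,0,5],[-16.7,0,101,0,0,0,5],[-12,0,117.8,0,0,0,5],[-12,0,117.8,0,0,0,5]]]'

```text
clock: 5.75
position: [0.6335, 0.211, 0.1503]
ee_rot: [-0.11, 1.567, 0.109]
force: [1.9, -0.7, 3.2]
width: 0.103
```

```bash
python3 - <<'E'
from h import *
T,s=pose(); p0=np.array([.4489,.1858,.0243]); d=T[:3,3]-p0; print(d@[.9902,.1394,0],d[2],d@[-.1394,.9902,0],s["force"],s["width"],s["clock"])
im,d,T=take("scene","s2")
cv2.imwrite("pics/s2c.png",cv2.resize(im[180:340,180:380,::-1],None,fx=3,fy=3))
E
```

```text
0.18629618046220078 0.1260305367671382 -0.0008187234600735817 [ 1.9353219  -0.67783435  3.22054297] 0.10267391592765934 5.75
```

View pics/s2c.png

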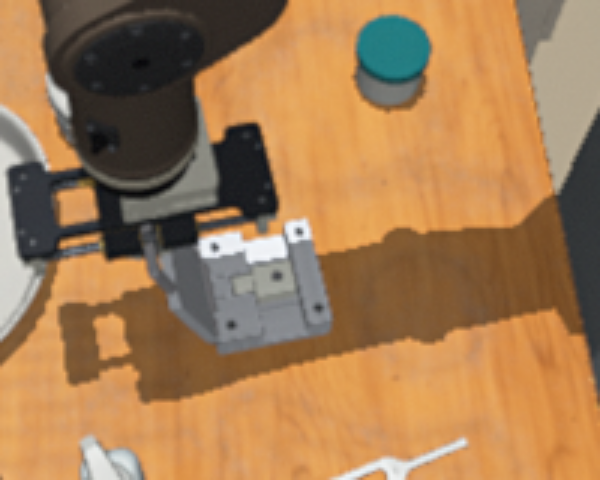

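Emit:
send_rows --rows '[[[0,0,3,0,0,0,40],[0,0,8,0,0,0,40],[0,0,8,0,0,0,40],[0,0,8,0,0,0,40],[-15,0,8,0,0,0,40],[-40,0,8,0,0,0,40],[-70,0,8,0,0,0,40],[-90,0,0,0,0,0,40]]]'

```text
clock: 6.6
position: [0.6333, 0.2114, 0.2442]
ee_rot: [-0.109, 1.565, 0.11]
force: [-0.1, -1.2, 0.6]
width: 0.401
```

```bash
python3 - <<'E'
from h import *
T,s=pose(); print(T.round(4),s["force"],s["clock"],s["joints"].round(2))
# target: above the flask slot, jaws along flask y
c=np.array([.5376,.198]); u=np.array([np.cos(.137),np.sin(.137)]); g=c-.009*u; print(g)
for y in (97.85,-82.15): print(y,rel([*g,.24],Rdown(y),T))
im,d,T=take("top","t2")
cv2.imwrite("pics/t2c.png",cv2.resize(im[120:270,120:320,::-1],None,fx=3,fy=3))
E
```

```text
[[ 3.100e-03 -1.392e-01  9.903e-01  6.333e-01]
 [ 9.000e-04  9.903e-01  1.392e-01  2.114e-01]
 [-1.000e+00  5.000e-04  3.200e-03  2.442e-01]
 [ 0.000e+00  0.000e+00  0.000e+00  1.000e+00]] [-0.09918808 -1.22336637  0.5943115 ] 6.6 [-0.66  0.51  0.41  1.46 -0.21  1.21 -0.09]
[0.52868433 0.19677085]
97.85 (array([   3.8,    0. , -105.6]), array([-89.85,   0.17,   0.12]))
-82.15 (array([   3.8,    0. , -105.6]), array([90.15,  0.12, -0.17]))
```

View pics/t2c.png

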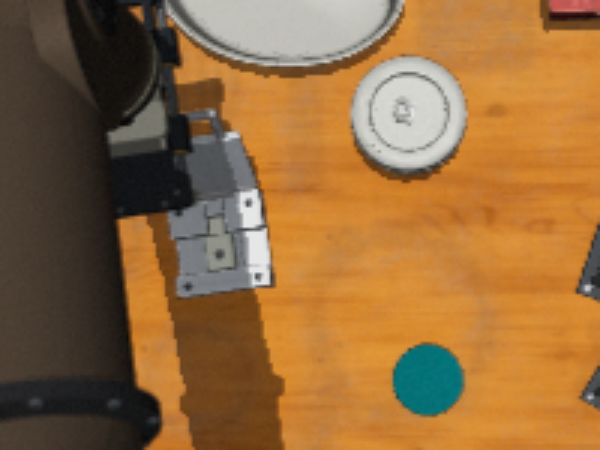

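```bash
python3 - <<'E'
from h import *
for n in ["top","scene"]:
    z=np.load(n+"0.npz"); P=cloud(n,z["d"]).reshape(-1,3)
    c=np.array([.515,-.213]); a=np.radians(70.5); u=np.array([np.cos(a),np.sin(a)]); v=np.array([-u[1],u[0]])
    q=P[:,:2]-c; x=q@u*1000;y=q@v*1000
    m=(np.abs(x)<60)&(np.abs(y)<60)
    for lo,hi in((.004,.015),(.022,.036),(.038,.05),(.055,.075)):
        k=m&(P[:,2]>lo)&(P[:,2]<hi); r=cv2.minAreaRect((P[k,:2]*1000).astype(np.float32))
        print(n,lo,k.sum(),"x",x[k].min().round(1),x[k].max().round(1),x[k].mean().round(1),"y",y[k].min().round(1),y[k].max().round(1),np.round(r[0],1),np.round(r[1],1),round(r[2],1))
    k=m&(P[:,2]>.038)&(P[:,2]<.075)
    for i in np.argsort(x[k])[::1]: print(int(x[k][i]),int(y[k][i]),int(P[k,2][i]*1000),end="; ")
    print()
i=cv2.imread("pics/top0.png"); cv2.imwrite("pics/st.png",cv2.resize(i[180:230,300:350],None,fx=6,fy=6,interpolation=cv2.INTER_CUBIC))
i=cv2.imread("pics/scene0.png"); cv2.imwrite("pics/st2.png",cv2.resize(i[130:170,240:290],None,fx=6,fy=6,interpolation=cv2.INTER_CUBIC))
E
```

```text
top 0.004 391 x -58.7 59.9 1.8 y -59.8 59.9 [ 514.9 -212.3] [119.  119.2] 69.8
top 0.022 128 x -19.4 18.4 0.3 y -18.7 25.1 [ 511.9 -212.5] [37.8 43.9] 70.7
top 0.038 30 x -22.0 18.7 -10.7 y -21.3 25.0 [ 512.8 -214. ] [40.5 46.5] 70.2
top 0.055 58 x -12.5 18.3 2.8 y -23.7 25.6 [ 514.9 -209.9] [30.1 49.2] 69.6
-21 -16 42; -21 12 43; -21 22 45; -20 -18 45; -20 19 48; -19 -21 46; -19 -11 47; -18 -14 44; -18 17 51; -18 23 48; -18 -17 43; -18 14 49; -17 21 49; -17 -20 44; -16 -10 45; -16 18 48; -15 -13 45; -15 15 48; -15 24 50; -14 12 46; -14 -16 49; -13 25 40; -13 15 40; -13 -12 45; -12 -20 65; -11 -17 59; -11 23 66; -11 -23 68; -10 20 64; -10 -20 62; -9 -17 54; -9 -22 63; -8 24 68; -8 21 63; -7 18 59; -7 -19 63; -6 -16 56; -6 25 64; -5 22 61; -5 -21 68; -5 -16 45; -5 25 51; -5 19 57; -4 -17 65; -3 -16 38; -3 -20 65; -2 23 61; -2 -17 58; -2 -23 66; -1 20 64; -1 -20 61; 0 -17 57; 0 -22 67; 0 24 68; 1 21 65; 1 -19 60; 1 18 61; 2 -16 54; 3 -21 66; 3 25 66; 3 25 50; 4 22 64; 4 -16 48; 4 19 61; 4 -18 63; 5 -21 62; 6 -15 42; 6 23 65; 7 -17 62; 7 -23 69; 7 20 64; 8 -20 63; 9 -16 58; 9 -22 67; 10
[... 960 characters left out ...]
 23 72; -1 18 60; -1 21 61; 0 -19 62; 0 24 49; 0 -18 59; 2 -21 60; 2 19 60; 2 -21 66; 3 -18 58; 4 -24 67; 6 25 72; 6 -20 61; 6 -17 43; 6 23 47; 6 23 43; 6 -23 66; 7 -16 39; 8 -16 60; 8 17 57; 8 -16 55; 8 23 69; 8 23 55; 8 -19 59; 8 20 64; 9 23 66; 10 -16 53; 12 21 64; 12 -21 69; 13 -21 64; 13 24 67; 14 -18 62; 14 -18 58; 15 19 61; 15 -24 67; 16 -20 64; 17 17 45; 18 -17 43; 18 20 51; 18 20 61; 18 -20 47; 18 23 53; 18 -16 58; 18 23 63; 19 -16 54; 19 -19 53; 19 -19 58; 19 23 68; 19 17 52; 19 -22 52; 19 -22 43; 20 20 59; 20 -22 48; 20 -19 39; 20 23 60; 20 18 38; 20 21 45; 20 -16 51; 21 -22 64; 21 -19 46; 21 -19 65; 21 -22 60; 21 17 59; 21 24 42; 21 21 51; 22 24 48; 23 24 55; 23 18 48; 24 -21 74;
```

View pics/st.png

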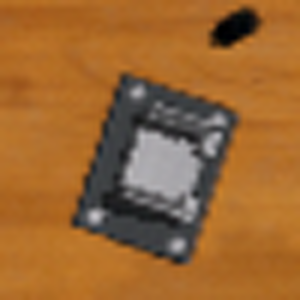

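View pics/st2.png

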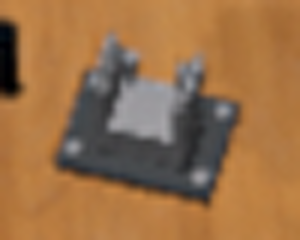

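The lid stands open in the top view at (215,150), and the stand's low lips face about -110°, so the nose must point at -110°. I move above the slot next.

Emit:
send_rows --rows '[[[0,0,-13,-8.5,0,0,62],[0,0,-26,-17,0,0,62],[1,0,-39,-25.5,0,0,62],[2,0,-52,-34,0,0,62],[3,0,-66,-42.5,0,0,62],[4,0,-80,-51,0,0,62],[4,0,-93,-59.5,0,0,62],[4,0,-105,-68,0,0,62]]]'

```text
clock: 7.45
position: [0.5276, 0.1966, 0.2377]
ee_rot: [-1.032, 1.312, 1.032]
force: [0.1, -0.7, 0.4]
width: 0.619
```

```bash
python3 - <<'E'
from h import *
T,s=pose(); print(s["clock"],rel([.5287,.1968,.15],Rdown(97.85),T),s["joints"].round(2))
E
```

```text
7.45 (array([87.8, -0.9,  0.5]), array([-2.148e+01,  1.000e-02,  4.000e-02])) [-0.55  0.32  0.13  1.72 -0.05  1.1   0.93]
```

Emit:
send_rows --rows '[[[0,0,0,-8.5,0,0,62],[15,0,0,-17,0,0,62],[35,-1,0,-21.5,0,0,62],[60,-1,0,-21.5,0,0,62],[80,-1,0.5,-21.5,0,0,62],[90,-1,0.5,-21.5,0,0,62],[90,-1,0.5,-21.5,0,0,62],[90,-1,0.5,-21.5,0,0,62]]]'

```text
clock: 8.25
position: [0.5298, 0.1972, 0.1478]
ee_rot: [-1.305, 1.143, 1.305]
force: [0.1, 1.1, -0.7]
width: 0.622
```

```bash
python3 - <<'E'
from h import *
im,d,T=take("wrist","w3"); print(T.round(4),zyaw(T))
c=np.array([.5376,.198]); a=np.radians(7.85); u=np.array([np.cos(a),np.sin(a)]); v=np.array([-u[1],u[0]])
P=cloud("wrist",d,T).reshape(-1,3); q=P[:,:2]-c;x=q@u*1000;y=q@v*1000
m=(np.abs(x)<48)&(np.abs(y)<45)&(P[:,2]>.0)&(P[:,2]<.05)
I=im.reshape(-1,3)
np.savez("w3c.npz",x=x[m],y=y[m],z=P[m,2],I=I[m])
def pt(x,y,z): return np.array([*(c+u*x/1000+v*y/1000),z/1000])
pts=np.array([pt(*k) for k in[(-27,14,36),(9,14,36),(9,8,36),(27,8,36),(27,-8,36),(9,-8,36),(9,-14,36),(-27,-14,36)]])
uv=proj("wrist",pts,T); print(uv.round(0))
im2=im[:,:,::-1].copy(); cv2.polylines(im2,[uv.astype(np.int32)],True,(0,0,255),1)
cv2.imwrite("pics/w3o.png",im2)
E
```

```text
[[ 1.000e-03 -9.914e-01 -1.309e-01  5.298e-01]
 [ 4.000e-04 -1.309e-01  9.914e-01  1.972e-01]
 [-1.000e+00 -1.100e-03  3.000e-04  1.478e-01]
 [ 0.000e+00  0.000e+00  0.000e+00  1.000e+00]] 97.51917299746879
[[276. 168.]
 [275. 209.]
 [269. 209.]
 [268. 228.]
 [250. 228.]
 [250. 209.]
 [243. 209.]
 [242. 168.]]
```

View pics/w3o.png

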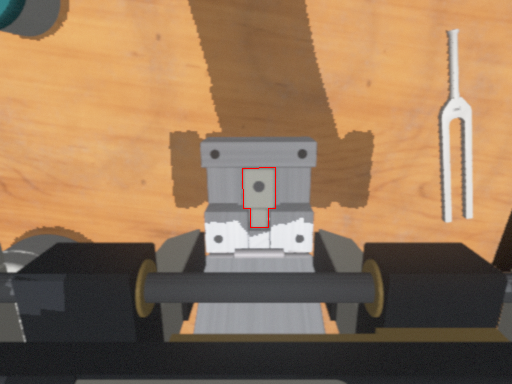

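The projected casting outline fits the picture at (259,190). I descend and grip the long sides.

Emit:
send_rows --rows '[[[25,1,0,-0.3,0,0,62],[50,1,0,-0.3,0,0,62],[75,1,0,-0.3,0,0,62],[95,1,0,-0.3,0,0,62],[110,1,0,-0.3,0,0,62],[120,1,0,-0.3,0,0,62],[126,1,0,-0.3,0,0,62],[126,1,0,-0.3,0,0,62]]]'

```text
clock: 9.1
position: [0.5285, 0.197, 0.0209]
ee_rot: [-1.309, 1.141, 1.309]
force: [-0.3, 0.2, 0.4]
width: 0.619
```

Emit:
send_rows --rows '[[[0,0,0,0,0,0,50],[0,0,0,0,0,0,40],[0,0,0,0,0,0,20],[0,0,0,0,0,0,20],[0,0,0,0,0,0,20],[0,0,0,0,0,0,20],[0,0,0,0,0,0,20],[0,0,0,0,0,0,20]]]' --grip_force 20

```text
clock: 9.9
position: [0.5285, 0.197, 0.0212]
ee_rot: [-1.309, 1.141, 1.309]
force: [-0.2, -0.5, 5.9]
width: 0.3
```

```bash
python3 - <<'E'
from h import *
T,s=pose(); print(T.round(4),s["clock"],zyaw(T),s["force"],s["width"]*92)
E
```

```text
[[ 4.000e-04 -9.907e-01 -1.361e-01  5.285e-01]
 [ 2.000e-04 -1.361e-01  9.907e-01  1.970e-01]
 [-1.000e+00 -5.000e-04  2.000e-04  2.120e-02]
 [ 0.000e+00  0.000e+00  0.000e+00  1.000e+00]] 9.9 97.82310830918212 [-0.23062663 -0.52430582  5.90982739] 27.625087250509726
```

Emit:
send_rows --rows '[[[-5,0,0,0,0,0,20],[-15,0,0,0,0,0,20],[-30,0,0,0,0,0,20],[-50,0,0,0,0,0,20],[-75,0,0,0,0,0,20],[-100,0,0,0,0,0,20],[-120,0,0,0,0,0,20],[-130,0,0,0,0,0,20]]]'

```text
clock: 10.7
position: [0.5291, 0.1972, 0.1533]
ee_rot: [-1.309, 1.139, 1.307]
force: [0.3, 0.4, -0.6]
width: 0.305
```

```bash
python3 - <<'E'
from h import *
T,s=pose(); print(T[:3,3],s["clock"],zyaw(T),s["force"],s["width"]*92)
print(rel([.52,-.08,.15],Rdown(-20),T)); print(rel([.526,.08,.15],Rdown(38),T))
im,d,T=take("wrist","w4")
E
```

```text
[0.52913937 0.19720117 0.15333909] 10.7 97.81936314685774 [ 0.26906031  0.41129262 -0.5734879 ] 28.077625556250954
(array([   2.9,   46.8, -273.4]), array([1.1782e+02, 2.0000e-01, 5.0000e-02]))
(array([   3.2,   19.1, -115.7]), array([59.82,  0.14,  0.12]))
```

View pics/w4.png

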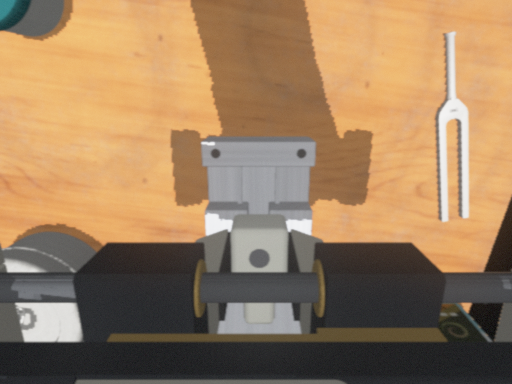

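The casting is held between the pads at (260,265), and the cavity is empty.

Emit:
send_rows --rows '[[[0,3,-17,7.5,0,0,20],[0,6,-34,15,0,0,20],[0,9,-51,22.5,0,0,20],[0,12,-68,30,0,0,20],[0,15,-85,37.5,0,0,20],[0,18,-102,45,0,0,20],[0,21,-120,52.5,0,0,20],[0,24,-137,60,0,0,20]]]'

```text
clock: 11.55
position: [0.5226, 0.057, 0.1501]
ee_rot: [-0.513, 1.511, 0.513]
force: [-0.3, 0.5, -0.3]
width: 0.298
```

```bash
python3 - <<'E'
from h import *
T,s=pose(); print(T[:3,3],s["clock"],zyaw(T),s["width"]*92,s["joints"].round(2))
print(rel([.52,-.08,.10],Rdown(-20),T))
E
```

```text
[0.52258396 0.05697002 0.15013876] 11.55 37.50998485319092 27.45286465947536 [-0.46  0.36  0.33  1.93 -0.15  0.87  0.6 ]
(array([  50.2, -107.1,  -85.4]), array([ 5.751e+01, -7.000e-02,  1.000e-02]))
```

Emit:
send_rows --rows '[[[0,-14,-11,7.5,0,0,20],[0,-28,-22,15,0,0,20],[5,-42,-33,22.5,0,0,20],[12,-56,-44,30,0,0,20],[20,-70,-55,37.5,0,0,20],[30,-84,-66,45,0,0,20],[40,-97,-77,52.5,0,0,20],[50,-107,-85.4,57.5,0,0,20]]]'

```text
clock: 12.35
position: [0.5207, -0.0801, 0.0999]
ee_rot: [0.273, 1.554, -0.275]
force: [0.1, 0.0, 0.3]
width: 0.303
```

Emit:
send_rows --rows '[[[15,0,0,0,0,0,20],[30,0,0,0,0,0,20],[45,0,0,0,0,0,20],[60,0,0,0,0,0,20],[70,0,0,0,0,0,20],[76,0,0,0,0,0,20],[80,0,0,0,0,0,20],[80,0,0,0,0,0,20]]]'

```text
clock: 13.15
position: [0.5212, -0.079, 0.0206]
ee_rot: [0.269, 1.554, -0.27]
force: [0.2, -0.3, -0.4]
width: 0.301
```

```bash
python3 - <<'E'
from h import *
T,s=pose(); print(T.round(4),s["clock"],zyaw(T),s["width"]*92,s["joints"].round(2),s["force"])
print(rel([.52,-.08,.0095],Rdown(-20),T))
im,d,T=take("wrist","w5")
E
```

```text
[[-4.000e-04  3.368e-01  9.416e-01  5.212e-01]
 [-0.000e+00  9.416e-01 -3.368e-01 -7.900e-02]
 [-1.000e+00 -1.000e-04 -4.000e-04  2.060e-02]
 [ 0.000e+00  0.000e+00  0.000e+00  1.000e+00]] 13.15 -19.68046305285335 27.649545399107733 [-0.29  0.59  0.47  2.04 -0.45  0.61  0.15] [ 0.17557799 -0.26386754 -0.35054736]
(array([11.1, -1.3, -0.8]), array([ 0.32, -0.02,  0.01]))
```

View pics/w5.png

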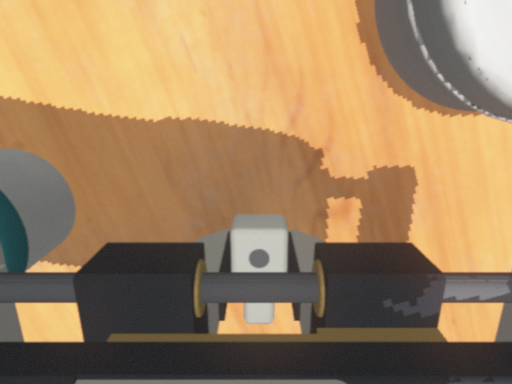

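Nothing is near. I lower until contact, then let go.

Emit:
send_rows --rows '[[[4,0,0,0,0,0,20],[7,0,0,0,0,0,20],[9,0,0,0,0,0,20],[10,0,0,0,0,0,20],[10.8,0,0,0,0,0,20],[11.3,0,0,0,0,0,20],[11.3,0,0,0,0,0,20],[11.3,0,0,0,0,0,20]]]'

```text
clock: 14.0
position: [0.5214, -0.079, 0.0096]
ee_rot: [0.27, 1.554, -0.269]
force: [0.3, -0.4, -0.8]
width: 0.303
```

```bash
python3 - <<'E'
from h import *
T,s=pose(); print(T[:3,3],s["width"],s["force"])
E
```

```text
[ 0.52139994 -0.07901967  0.00960151] 0.30251249399235736 [ 0.28991893 -0.35228247 -0.77290641]
```

Emit:
send_rows --rows '[[[0.4,0,0,0,0,0,20],[0.8,0,0,0,0,0,20],[1.2,0,0,0,0,0,20],[1.5,0,0,0,0,0,20],[1.5,0,0,0,0,0,20],[1.5,0,0,0,0,0,20],[1.5,0,0,0,0,0,20],[1.5,0,0,0,0,0,20]]]'

```text
clock: 14.8
position: [0.5215, -0.079, 0.0091]
ee_rot: [0.27, 1.553, -0.269]
force: [-5.2, 1.2, 18.4]
width: 0.304
```

```bash
python3 - <<'E'
from h import *
T,s=pose(); print(T[:3,3],s["width"],s["force"],s["ft_torque"])
E
```

```text
[ 0.52147103 -0.07896322  0.00913302] 0.3035635586844628 [-5.22217671  1.17885078 18.42305541] [ 0.12936629  1.1414212  -0.00267809]
```

Contact (18 N) at TCP z = 9.1 mm, as expected. I ease off slightly, open and rise.

Emit:
send_rows --rows '[[[-0.9,0,0,0,0,0,20],[-0.9,0,0,0,0,0,60],[-0.9,0,0,0,0,0,60],[-0.9,0,0,0,0,0,60],[-0.9,0,0,0,0,0,60],[-0.9,0,0,0,0,0,60],[-0.9,0,0,0,0,0,60],[-0.9,0,0,0,0,0,60]]]'

```text
clock: 15.6
position: [0.5214, -0.079, 0.0089]
ee_rot: [0.27, 1.554, -0.27]
force: [-0.7, 0.4, 0.2]
width: 0.604
```

Emit:
send_rows --rows '[[[-15,0,0,0,0,0,60],[-35,0,0,0,0,0,60],[-60,0,0,0,0,0,70],[-90,0,0,0,0,0,80],[-115,0,0,0,0,0,80],[-130,0,0,0,0,0,80],[-140,0,0,0,0,0,80],[-140,0,0,0,0,0,80]]]'

```text
clock: 16.4
position: [0.522, -0.079, 0.1499]
ee_rot: [0.27, 1.552, -0.269]
force: [-0.1, -0.4, -0.6]
width: 0.796
```

```bash
python3 - <<'E'
from h import *
im,d,T=take("wrist","w6"); print(T[:3,3],zyaw(T),arm.observe()["clock"])
P=cloud("wrist",d,T).reshape(-1,3)
m=(np.abs(P[:,0]-.52)<.08)&(np.abs(P[:,1]+.08)<.06)&(P[:,2]>.018)&(P[:,2]<.03)
q=P[m]; r=cv2.minAreaRect((q[:,:2]*1000).astype(np.float32)); print(m.sum(),r,np.median(q[:,2]))
E
```

```text
[ 0.5220099  -0.07902941  0.14989575] -19.67181004652446 16.45
1519 ((517.7467651367188, -88.39810180664062), (53.381412506103516, 27.731897354125977), 70.91506958007812) 0.0244567282630328
```

View pics/w6.png

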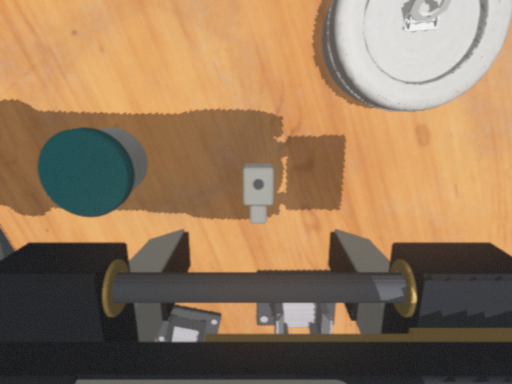

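Casting stands upright at (518,-88) mm, nose at about -109.5°, in the picture at (258,190). I turn 90° to take it by the ends.

Emit:
send_rows --rows '[[[0,0,0,-8.5,0,0,80],[0,0,0,-17,0,0,80],[0,0,0,-25.5,0,0,80],[0,0,0,-34,0,0,80],[0,0,0,-42.5,0,0,80],[0,-3,0,-51,0,0,80],[0,-7,0,-59.5,0,0,80],[0,-10,0,-68,0,0,80]]]'

```text
clock: 17.25
position: [0.5171, -0.0885, 0.1476]
ee_rot: [-0.663, 1.469, 0.665]
force: [1.0, -0.4, 0.7]
width: 0.799
```

```bash
python3 - <<'E'
from h import *
T,s=pose(); print(T[:3,3],zyaw(T),s["clock"],s["joints"].round(2)); print(rel([.518,-.088,.06],Rdown(70.4),T))
E
```

```text
[ 0.51712112 -0.08846713  0.14758241] 48.67110136110448 17.25 [-0.17  0.36  0.31  1.93 -0.14  0.87  1.07]
(array([87.6, -0.5,  1. ]), array([-21.73,  -0.05,  -0.12]))
```

Emit:
send_rows --rows '[[[0,0,0,-8,0,0,80],[0,-0.5,1,-16,0,0,80],[20,-0.5,1,-21.7,0,0,80],[45,-0.5,1,-21.7,0,0,80],[70,-0.5,1,-21.7,0,0,80],[82,-0.5,1,-21.7,0,0,80],[90,-0.5,1,-21.7,0,0,80],[90,-0.5,1,-21.7,0,0,80]]]'

```text
clock: 18.05
position: [0.5184, -0.088, 0.058]
ee_rot: [-0.948, 1.356, 0.95]
force: [-0.1, -0.2, 0.1]
width: 0.802
```

```bash
python3 - <<'E'
from h import *
im,d,T=take("wrist","w7"); print(T[:3,3],zyaw(T),arm.observe()["clock"]); print(rel([.518,-.088,.005],Rdown(70.4),T))
P=cloud("wrist",d,T).reshape(-1,3)
m=(np.abs(P[:,0]-.52)<.08)&(np.abs(P[:,1]+.08)<.06)&(P[:,2]>.018)&(P[:,2]<.03)
q=P[m]; r=cv2.minAreaRect((q[:,:2]*1000).astype(np.float32)); print(m.sum(),r,np.median(q[:,2]))
E
```

```text
[ 0.5183847  -0.08796917  0.05799489] 70.01795413347757 18.1
(array([53. ,  0.2, -0.1]), array([-0.38, -0.03, -0.11]))
3093 ((516.99169921875, -88.99258422851562), (53.99348449707031, 28.076496124267578), 69.34761047363281) 0.024357775847968444
```

View pics/w7.png

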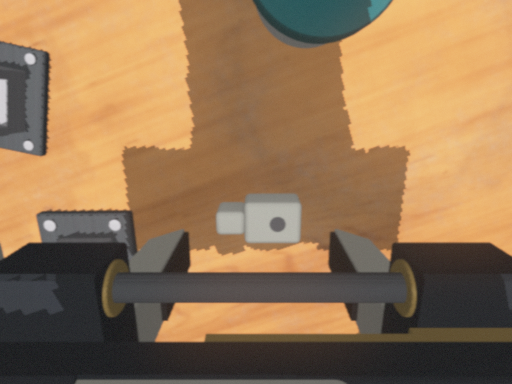

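Emit:
send_rows --rows '[[[12,0.6,-0.5,0,0,0,80],[24,0.6,-0.5,0,0,0,80],[36,0.6,-0.5,0,0,0,80],[45,0.6,-0.5,0,0,0,80],[50,0.6,-0.5,0,0,0,80],[53,0.6,-0.5,0,0,0,80],[53,0.6,-0.5,0,0,0,80],[53,0.6,-0.5,0,0,0,80]]]'

```text
clock: 18.9
position: [0.5185, -0.0883, 0.0062]
ee_rot: [-0.949, 1.354, 0.948]
force: [0.4, 0.5, 1.0]
width: 0.798
```

Emit:
send_rows --rows '[[[0,0,0,0,0,0,72],[0,0,0,0,0,0,66],[0,0,0,0,0,0,62],[0,0,0,0,0,0,59],[0,0,0,0,0,0,52],[0,0,0,0,0,0,50],[0,0,0,0,0,0,50],[0,0,0,0,0,0,50]]]' --grip_force 25

```text
clock: 19.7
position: [0.5184, -0.0882, 0.0061]
ee_rot: [-0.949, 1.354, 0.949]
force: [-1.3, 0.1, 3.3]
width: 0.587
```

```bash
python3 - <<'E'
from h import *
T,s=pose(); print(T[:3,3],zyaw(T),s["width"]*92,s["force"])
E
```

```text
[ 0.51837748 -0.08822333  0.00605227] 70.02399199880526 54.04767351252163 [-1.34255428  0.12740817  3.30793314]
```

Emit:
send_rows --rows '[[[-5,0,0,0,0,0,50],[-15,0,0,0,0,0,50],[-30,0,0,0,0,0,50],[-50,0,0,0,0,0,50],[-75,0,0,0,0,0,50],[-100,0,0,0,0,0,50],[-125,0,0,0,0,0,50],[-140,0,0,0,0,0,50]]]'

```text
clock: 20.5
position: [0.5189, -0.0884, 0.1486]
ee_rot: [-0.95, 1.352, 0.947]
force: [0.3, 0.5, 0.0]
width: 0.587
```

```bash
python3 - <<'E'
from h import *
im,d,T=take("wrist","w8"); print(T[:3,3],zyaw(T),arm.observe()["width"]*92); 
P=cloud("wrist",d,T).reshape(-1,3)
np.save("P8.npy",P)
k=(np.abs(P[:,0]-.515)<.07)&(np.abs(P[:,1]+.213)<.07)
for lo,hi in ((.004,.015),(.022,.075)):
    m=k&(P[:,2]>lo)&(P[:,2]<hi); print(m.sum(), cv2.minAreaRect((P[m,:2]*1000).astype(np.float32)) if m.sum()>5 else 0)
print(rel([.514,-.213,.15],Rdown(70.),T))
E
```

```text
[ 0.51893905 -0.08843976  0.14862513] 70.01464769602012 53.92546992627926
2360 ((509.90618896484375, -212.49862670898438), (63.974674224853516, 73.19780731201172), 70.33600616455078)
1944 ((509.3609313964844, -213.12899780273438), (40.17005157470703, 40.55507278442383), 66.77982330322266)
(array([  -1.4,  -37.9, -118.7]), array([0.01, 0.05, 0.15]))
```

View pics/w8.png

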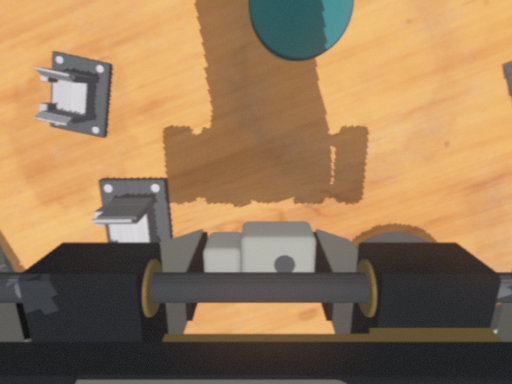

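Emit:
send_rows --rows '[[[-2,-12,-15,0,0,0,50],[-4,-24,-30,0,0,0,50],[-6,-36,-45,0,0,0,50],[-8,-48,-60,0,0,0,50],[-10,-60,-75,0,0,0,50],[-10,-74,-92,0,0,0,50],[-10,-88,-108,0,0,0,50],[-10,-98,-119,0,0,0,50]]]'

```text
clock: 21.35
position: [0.5697, -0.2352, 0.156]
ee_rot: [-0.948, 1.355, 0.948]
force: [-0.8, -0.7, -0.9]
width: 0.589
```

Emit:
send_rows --rows '[[[0,0,0,0,0,0,50],[0,0,0,0,0,0,50],[0,0,0,0,0,0,50],[0,0,0,0,0,0,50],[0,0,0,0,0,0,50],[0,0,0,0,0,0,50],[0,0,0,0,0,0,50],[0,0,0,0,0,0,50]]]'

```text
clock: 22.15
position: [0.5698, -0.2336, 0.156]
ee_rot: [-0.949, 1.354, 0.949]
force: [-0.0, 0.6, -0.9]
width: 0.583
```

```bash
python3 - <<'E'
from h import *
im,d,T=take("wrist","w9"); print(T.round(4),zyaw(T),arm.observe()["width"]*92); 
P=cloud("wrist",d,T).reshape(-1,3)
k=(np.abs(P[:,0]-.515)<.07)&(np.abs(P[:,1]+.213)<.07)
for lo,hi in ((.004,.015),(.022,.035),(.022,.075),(.06,.075)):
    m=k&(P[:,2]>lo)&(P[:,2]<hi); print(m.sum(), cv2.minAreaRect((P[m,:2]*1000).astype(np.float32)) if m.sum()>5 else 0,np.median(P[m,2]))
E
```

```text
[[ 1.000e-04 -9.398e-01  3.416e-01  5.698e-01]
 [ 0.000e+00  3.416e-01  9.398e-01 -2.336e-01]
 [-1.000e+00 -1.000e-04  0.000e+00  1.560e-01]
 [ 0.000e+00  0.000e+00  0.000e+00  1.000e+00]] 70.02300227406522 53.702397212964186
3479 ((532.1910400390625, -220.86598205566406), (64.18955993652344, 120.1163101196289), 70.62689971923828) 0.008586906479555567
1685 ((544.3224487304688, -224.94631958007812), (37.2271614074707, 96.13613891601562), 68.8212890625) 0.02865172601981164
3327 ((541.4692993164062, -224.07766723632812), (40.091094970703125, 105.44428253173828), 70.37889099121094) 0.031737279831176135
835 ((516.5468139648438, -210.92868041992188), (32.05809020996094, 49.66261672973633), 70.37889099121094) 0.06589600147453717
```

View pics/w9.png

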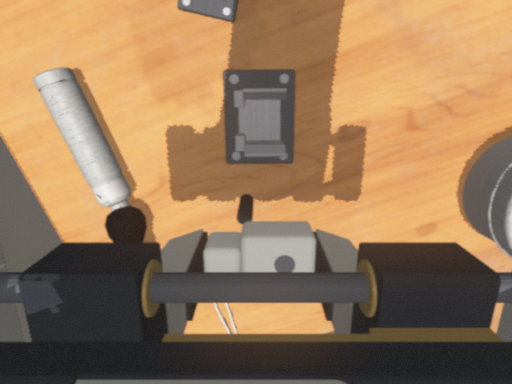

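```bash
python3 - <<'E'
from h import *
for n in("w8","w9"):
    z=np.load(n+".npz"); T=z["T"]; P=cloud("wrist",z["d"],T).reshape(-1,3); q=(P-T[:3,3])@T[:3,:3]*1000
    I=z["im"].reshape(-1,3).astype(int)
    m=(np.abs(q[:,2])<26.5)&(np.abs(q[:,1])<30)&(q[:,0]>-24)&(q[:,0]<5)
    t=q[m]; print(n,m.sum(),"x",np.percentile(t[:,0],[2,50,98]).round(1),"y",t[:,1].min(),t[:,1].max())
    for lo,hi in((-25,8),(11,25)):
        e=t[(t[:,2]>lo)&(t[:,2]<hi)]; print(lo,len(e),"ymax",np.percentile(e[:,1],[98,99.5]), "top x",np.percentile(e[:,0],[1,5,20]))
T,s=pose(); print(rel([.515,-.2145,.10],Rdown(70.4),T))
E
```

```text
w8 5151 x [-19.7 -17.9   1.1] y -4.6180081098278585 15.137188846022706
-25 3115 ymax [14.59574671 14.76745434] top x [-19.66427979 -19.29475208 -18.75852867]
11 1464 ymax [14.65212604 14.87482931] top x [-19.85602812 -19.4142321  -18.83367067]
w9 5150 x [-19.7 -17.9   1. ] y -4.917152697638604 15.103881562478476
-25 3103 ymax [14.56279526 14.71703266] top x [-19.64291042 -19.2275329  -18.6730014 ]
11 1468 ymax [14.63761119 14.85121958] top x [-19.91403047 -19.40357538 -18.82790541]
(array([56. , 58. , -0.8]), array([-0.38,  0.  ,  0.  ]))
```

Stand origin comes to (515,-214.5) mm at 70.4°, with the lips at the nose side (240,120). The casting sits +0.7 mm in tool y. I move over the stand, then lower.

Emit:
send_rows --rows '[[[0,12,0,0,0,0,50],[0,25,0,0,0,0,50],[0,38,0,0,0,0,50],[10,50,-0.8,-0.4,0,0,50],[25,57.3,-0.8,-0.4,0,0,50],[40,57.3,-0.8,-0.4,0,0,50],[52,57.3,-0.8,-0.4,0,0,50],[56,57.3,-0.8,-0.4,0,0,50]]]'

```text
clock: 23.0
position: [0.5151, -0.2146, 0.0988]
ee_rot: [-0.953, 1.353, 0.955]
force: [-0.3, -0.3, 0.4]
width: 0.583
```

```bash
python3 - <<'E'
from h import *
T,s=pose(); print(T[:3,3],zyaw(T),s["width"]*92,s["force"],s["clock"])
y=T[:3,1]; print(rel(np.array([.515,-.2145,.034])-.0007*y,Rdown(70.4),T))
take("wrist","w10")
take("scene","s10")
i=cv2.imread("pics/s10.png"); cv2.imwrite("pics/s10c.png",cv2.resize(i[90:210,200:340],None,fx=4,fy=4))
E
```

```text
[ 0.51514383 -0.21459417  0.09879409] 70.41828375783066 53.63774282123612 [-0.3365089  -0.25174265  0.42784264] 23.0
(array([64.8, -0.6,  0. ]), array([ 0.02, -0.  , -0.09]))
```

View pics/w10.png

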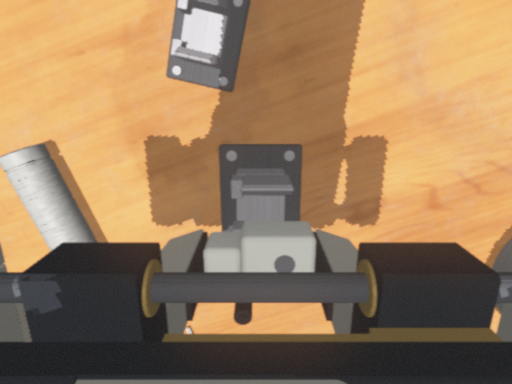

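View pics/s10c.png

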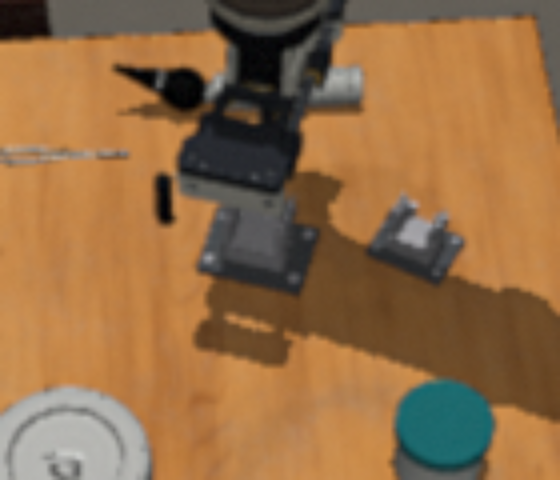

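The casting is in line with the channel and clear of the battery. I lower in two steps.

Emit:
send_rows --rows '[[[6,-0.3,0,0,0,0,50],[12,-0.3,0,0,0,0,50],[18,-0.3,0,0,0,0,50],[24,-0.3,0,0,0,0,50],[30,-0.3,0,0,0,0,50],[36,-0.3,0,0,0,0,50],[42,-0.3,0,0,0,0,50],[46,-0.3,0,0,0,0,50]]]'

```text
clock: 23.9
position: [0.5157, -0.2148, 0.0533]
ee_rot: [-0.954, 1.352, 0.954]
force: [-0.2, -0.7, -0.6]
width: 0.588
```

```bash
python3 - <<'E'
from h import *
T,s=pose(); print(T[:3,3],zyaw(T),s["width"]*92,s["force"],s["ft_torque"],s["clock"])
E
```

```text
[ 0.51571224 -0.21481183  0.05327916] 70.42016172956228 54.11131770326002 [-0.16844154 -0.74034851 -0.58828631] [-0.05485258  0.00377862  0.02423269] 23.9
```

Emit:
send_rows --rows '[[[4,0,0,0,0,0,50],[8,0,0,0,0,0,50],[11,0,0,0,0,0,50],[14,0,0,0,0,0,50],[16,0,0,0,0,0,50],[17.5,0,0,0,0,0,50],[18.5,0,0,0,0,0,50],[18.5,0,0,0,0,0,50]]]'

```text
clock: 24.7
position: [0.5159, -0.2149, 0.0354]
ee_rot: [-0.954, 1.352, 0.954]
force: [0.4, -0.4, -0.4]
width: 0.585
```

```bash
python3 - <<'E'
from h import *
T,s=pose(); print(T[:3,3],s["width"]*92,s["force"],s["ft_torque"])
E
```

```text
[ 0.51588547 -0.21486642  0.03538504] 53.82721795952695 [ 0.42446471 -0.38421707 -0.44465438] [-0.00260356  0.02189156 -0.02829147]
```

Emit:
send_rows --rows '[[[0.4,0,0,0,0,0,50],[0.8,0,0,0,0,0,50],[1.2,0,0,0,0,0,50],[1.6,0,0,0,0,0,50],[1.9,0,0,0,0,0,50],[1.9,0,0,0,0,0,50],[1.9,0,0,0,0,0,50],[1.9,0,0,0,0,0,50]]]'

```text
clock: 25.5
position: [0.516, -0.2149, 0.0341]
ee_rot: [-0.954, 1.351, 0.954]
force: [-2.7, 2.1, 6.3]
width: 0.586
```

```bash
python3 - <<'E'
from h import *
T,s=pose(); print(T[:3,3],s["width"]*92,s["force"],s["ft_torque"])
E
```

```text
[ 0.51597598 -0.21488499  0.03406146] 53.90196835300649 [-2.73073556  2.10531871  6.30232552] [0.18400959 0.37719322 0.02500639]
```

Floor contact (6 N) at exactly the expected height. I open and withdraw.

Emit:
send_rows --rows '[[[0,0,0,0,0,0,58],[-0.3,0,0,0,0,0,62],[-0.3,0,0,0,0,0,68],[-0.3,0,0,0,0,0,76],[-0.3,0,0,0,0,0,80],[-0.3,0,0,0,0,0,80],[-0.3,0,0,0,0,0,80],[-0.3,0,0,0,0,0,80]]]'

```text
clock: 26.3
position: [0.5159, -0.2149, 0.0338]
ee_rot: [-0.954, 1.352, 0.954]
force: [-0.3, 0.8, 0.0]
width: 0.801
```

Emit:
send_rows --rows '[[[-8,0,0,0,0,0,80],[-20,0,0,0,0,0,80],[-35,0,0,0,0,0,80],[-55,0,0,0,0,0,80],[-80,0,0,0,0,0,80],[-105,0,0,0,0,0,80],[-130,0,0,0,0,0,80],[-140,0,0,0,0,0,80]]]'

```text
clock: 27.1
position: [0.5171, -0.2155, 0.1773]
ee_rot: [-0.956, 1.349, 0.95]
force: [-0.3, 0.8, -0.1]
width: 0.802
```

```bash
python3 - <<'E'
from h import *
im,d,T=take("wrist","w11"); print(T[:3,3],arm.observe()["clock"])
P=cloud("wrist",d,T).reshape(-1,3)
o=np.array([.515,-.2145]);a=np.radians(70.4-180);u=np.array([np.cos(a),np.sin(a)]);v=np.array([-u[1],u[0]])
q=P[:,:2]-o;x=q@u*1000;y=q@v*1000
m=(np.abs(x)<32)&(np.abs(y)<14.8)&(P[:,2]>.044); print("casting x",np.percentile(x[m],[1,99]),"y",np.percentile(y[m],[1,99]),"z",np.percentile(P[m,2],[10,50,90]))
im,d,_=take("scene","s11"); i=im[:,:,::-1]; cv2.imwrite("pics/s11c.png",cv2.resize(i[90:310,180:340],None,fx=2.7,fy=2.7))
Q=cloud("scene",d).reshape(-1,3); m=(np.abs(Q[:,0]-.62)<.06)&(np.abs(Q[:,1]-.205)<.06)&(Q[:,2]>.06)&(Q[:,2]<.2); print("lid",m.sum(),Q[m].mean(0),Q[m,2].max())
c=np.array([.5376,.198]);b=np.radians(7.85);w=Q[m,:2]-c; X=w@[np.cos(b),np.sin(b)]; print("slope deg",np.degrees(np.arctan(np.polyfit(Q[m,2],X,1)[0])))
E
```

```text
[ 0.51709343 -0.21547384  0.1772637 ] 27.15
casting x [-25.06552772  26.77268708] y [-13.47468767  13.58104172] z [0.04977134 0.05231583 0.05334806]
lid 682 [0.62114532 0.21481363 0.11876609] 0.17642146787586666
slope deg 23.57178237140049
```

View pics/w11.png

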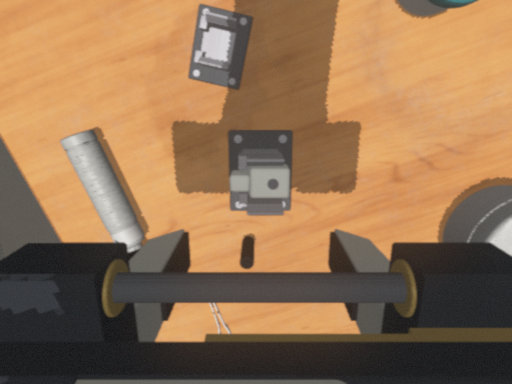

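View pics/s11c.png

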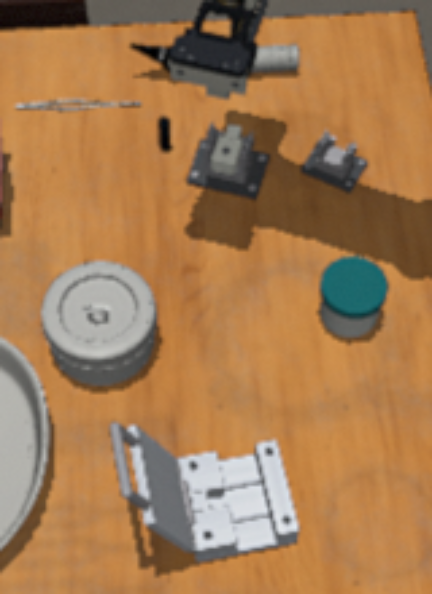

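The casting sits level on the channel floor: its top is at 52 mm, it is centred within about 1 mm, and its nose is in the narrow end at (240,183). The lid leans about 22° past vertical and the bystanders are in place.

```bash
python3 -c "
from cell import arm
print(arm.sign_off())"
```

```text
the job is handed in; nothing more can be done
None
```

The job is done and handed in at about 27 s of the 72 s allowed. I swung the lid over past vertical and set the casting upright on the bare table, about 0.29 m from the flask. Then I took it by its ends and lowered it into the larger stand, letting go only after light floor contact (6 N).

**Last checks:**
- **Casting:** its top measures 52 mm above the table (28 + 24 expected), about 1 mm off centre along the channel and under 0.1 mm across it. It is level, with the nose in the narrow end.
- **Lid:** it leans about 22–24° past vertical (near 1.95 rad) on its own.
- **Bystanders:** by eye in the last pictures, the battery is standing and the others look unmoved. I did not measure them.
- **Gripper:** it is clear of everything.

No check failed or disagreed. The hardest contact I read was 18 N, when I first set the casting on the table.

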